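# Make up a column-test kit and a sampling kit

## Task

Make up two kits on the kit trays and leave everything released and at rest. The yellow tray is for a column test: push the clear lid of the column case right over until it stays open by itself, lift out the steel column, lay it along the tray's two V rests and stand the red-capped vial in the tray's square pocket. The white tray is for sampling: lay the red marker along its V rests and stand the blue-capped vial in its pocket, never tipping a vial over; the case stays open.

Things in the scene. Friction and masses are not known exactly. Their poses are not given: they have to be found in the camera images.
- column: Steel column, 174 mm long along its y, 140 g: rod 9.4 mm in diameter from y = -65 to +65 mm, 14 mm hexagonal fittings and coloured plugs at the ends. Origin: mid-length, underside of the fittings, 6.5 mm under the rod's axis. Starts in the closed case, seen through the lid, along the case's y within 5 mm of its middle, origin 14 mm above the case's underside.
- marker: Red marker pen lying on the worktop, 134 mm long along its y, 14 g: black barrel 13.6 mm in diameter from y = -22 to +60 mm, flat-sided red cap 16 mm wide from y = -67 to -23 mm. Origin: mid-length, underside, 7.5 mm under its axis. (A blue marker further left is not wanted.)
- vial_red: Glass vial with red cap standing on the worktop, 12 mm in diameter, 33 mm high (cap: top 6 mm), 12 g. Origin: middle of its underside; z along its axis.
- vial_blue: Glass vial with blue cap standing on the worktop, 12 mm in diameter, 33 mm high (cap: top 6 mm), 12 g. Origin: middle of its underside; z along its axis.
- tray_yellow: Yellow kit tray, fixed, 204 (x) by 92 mm (y), rim 10 mm high. Origin: middle of underside; z up. Two V rests at x = -45 and +45 mm, on the line y = +16 mm, carry one long thing along x, either way round; each V: flat bottom 12 mm wide at z = 16 mm, mouth 36 mm wide at z = 31 mm, 44 mm over all. Square vial pocket, 30 mm inside, centred at x = -60, y = -26 mm: floor at z = 3, walls up to z = 12 mm.
- tray_white: White kit tray, fixed, 204 (x) by 92 mm (y), rim 10 mm high. Origin: middle of underside; z up. Two V rests at x = -45 and +45 mm, on the line y = +16 mm, carry one long thing along x, either way round; each V: flat bottom 12 mm wide at z = 16 mm, mouth 36 mm wide at z = 31 mm, 44 mm over all. Square vial pocket, 30 mm inside, centred at x = -60, y = -26 mm: floor at z = 3, walls up to z = 12 mm.
- case: Grey column case with clear clamshell lid, fixed: 90 mm deep (x), 190 mm long (y), rim at z = 30, closed lid up to z = 41 mm. Origin: middle of underside; z up, +x towards the hinge, away from the robot. Inside, two V rests at y = -45 and +45 mm hold the column at x = 0; 41 mm are free on each side of it, floor at z = 5.5 mm. Hinge line along y at x = +46.5, z = 30.5 mm.
- lid (a joint): Angle of the lid about its hinge, rad: 0 closed, growing as it rises and swings over to the back, stop at 2.7. It weighs 60 g and moves freely, with its balance point at about 1.42: below that it falls shut, beyond it falls open to the stop. A tall instrument tower stands just right of the case; come in from the right in front of it.
- lid_tab (a point): Middle of the orange pull tab on the lid's front edge, 103 mm from the hinge line, 35.5 mm above the worktop when closed; axes turn with the lid, at angle 0 as the case's. The tab lies in the lid's plane: 18 mm wide along the hinge line (y), 7 mm thick, 24 mm long (12 mm either way from here). Pinched across its width it turns between the fingers as the lid swings.

How it is judged:
On the way:
1. the lid has been pushed over and stays open by itself, untouched, with the column still in the case (value of joint lid above 2.3 rad and contact force between lid and the fingers below 0.05 N and distance between column and case below 0.04 m), for 0.2 s.
At the end, for the whole second after the job is handed in: Lid beyond 2.3 rad. Column on the yellow tray's V rests, red marker on the white tray's (within 10 mm across, 18 mm along, 0.15 rad, down). Red vial in the yellow tray's pocket, blue vial in the white one's (11 mm, upright within 0.2 rad, on its floor). All released, at rest (value of joint lid above 2.3 rad and x of column in the frame of tray_yellow between -0.018 and 0.018 m and y of column in the frame of tray_yellow between 0.006 and 0.026 m and z of column in the frame of tray_yellow between 0.011 and 0.022 m and angle between the y axis of column and the x axis of tray_yellow, either way round below 0.15 rad and x of vial_red in the frame of tray_yellow between -0.071 and -0.049 m and y of vial_red in the frame of tray_yellow between -0.037 and -0.015 m and z of vial_red in the frame of tray_yellow between 0 and 0.007 m and angle between each of vial_red, vial_blue's own z axis and vertical below 0.2 rad and x of marker in the frame of tray_white between -0.018 and 0.018 m and y of marker in the frame of tray_white between 0.006 and 0.026 m and z of marker in the frame of tray_white between 0.011 and 0.022 m and angle between the y axis of marker and the x axis of tray_white, either way round below 0.15 rad and x of vial_blue in the frame of tray_white between -0.071 and -0.049 m and y of vial_blue in the frame of tray_white between -0.037 and -0.015 m and z of vial_blue in the frame of tray_white between 0 and 0.007 m and linear speed of each of column, vial_red, marker, vial_blue below 0.02 m/s and contact force between each of column, vial_red, marker, vial_blue and the fingers below 0.05 N); the robot touches nothing.
It fails at once if a vial is tipped over (angle between any of vial_red, vial_blue's own z axis and vertical above 0.9 rad).
It also fails if it takes over 115 s, if anything falls off the work surface, if the arm or the gripper's body presses on something with over 40 N, if the wrist force passes 120 N, or if a joint passes its speed limit or range.

## Robot

A 6-joint arm with a two-finger parallel gripper is mounted at the origin on a cart in front of the work surface, level with it; the furniture and walls round the work are solid. World frame = base frame: x ahead of the robot, y to its left, z up, the work surface at z = 0. Lengths are in m, angles in rad, forces in N, time in s.
With the tool pointing down it reaches from about 0.375 to 0.9 m from the base axis. Payload 3.1 kg.
Tool frame: the origin (TCP) lies at the very end of the fingers, on their centre line; the grasp point (between the pads) lies 19 mm behind it; z points along the fingers, y is the line along which they close (so a half turn about z gives the same grasp; the last joint's range is limited). The gripper opens to 87 mm and grips with 3 to 60 N. Pads are 19 mm wide; open, the fingers measure 117 mm over their backs; the gripper's body (75 mm by 190 mm) begins 51 mm behind the grasp point.
Start: joints at [-1.526, 0.527, 1.433, -0, 1.181, -0.178], TCP at [0.139, -0.609, 0.223] pointing down, gripper open.
Joint ranges: [-3.08, 3.08], [-0.75, 2.2], [0.22, 2.44], [-1.43, 4.57], [0, 2.65], [-2.85, 2.85]. Speed limits (rad/s): [2.79, 2.79, 3.14, 3.14, 3.14, 3.14].

## Interface

Orientations are given as a unit quaternion [w, x, y, z].
In Python, from plant import sensors, imaging, env gives the robot as it stands. The module is installed in compiled form; this text tells all that it offers.
- The arm moves only by the tool apply_moves, never from a script. Its argument "deltas" is text: rows parted by semicolons, each of 7 numbers parted by spaces: the gripper command: -1 is fully open, 1 is shut, values between are in proportion, then the shift along the tool's x, y, z in mm, then the turn, a rotation vector about the tool's x, y, z in degrees. In form: hand x y z rx ry rz; .... A call has 1 to 20 rows; each row is the pose to reach, as a shift and turn from the pose commanded when the call began, along the tool's axes at that moment; what a row does not reach only later rows make up. A row lasts 1/10 s, in which the tool goes at most 50 mm and 8.59 degrees, less where a joint would pass 70% of its speed; a pose out of reach is approached as far as the arm can. A call with a gripper value outside its range is refused whole. The fingers move at their own pace and stop on an object; "force" is the grip in N (left out, the last holds). Time passes only in rows, so rows that repeat a pose let the fingers close. It gives the time, the measured TCP pose, the force, the opening and the grip force at its end, in the units of the state.
- sensors.get_obs(): the state, without advancing time (a new reading comes with each control period).
- imaging.get_image(name): name is "scene" or "top" or "wrist"; returns a dict with "pixels" (420x560x3 uint8, blue, green, red), "K" (3x3 intrinsics, pixels), "distortion" ([k1, k2, p1, p2, k3] as OpenCV has them; the pictures are not rectified), "world_to_cam" (4x4, takes a point from world to camera coordinates); the wrist camera has in their place "tool_from_camera" (4x4, takes a point from camera to tool coordinates, whose origin is the TCP and whose axes are the flange's). Camera axes: x right, y up, looking along -z (the intrinsics and any distortion apply to the point x, -y, -z); pixel columns grow to the right and rows downward; lengths in m; the calibration is good to about 2 mm. A picture is of the moment at which its call begins: read the wrist's pose just before it. There is no depth.
- env.close_job(): hands the job in; it is judged then, once.
The state is a dict: "time_s": time; "joints": joint angles; "joint_velocities": joint speeds; "joint_torque": joint torques, N m; "tool_pos": TCP position; "eef_rot": TCP orientation; "force": force on the tool from outside, world axes, zero at the start; "wrist_torque": the same for the moment, N m; "finger_gap": finger opening in m; "finger_force": force on a finger pad.
Only numpy, scipy, OpenCV 4.12 (cv2) and the standard library are available. Lean on these libraries where they do the work, as an engineer would, in place of code of your own. Each camera call takes 0.05 s, during which the arm holds its last target. There are 200 camera calls.

## Working session

There is one attempt and no reset: what is moved stays moved. The work goes in short steps, Python scripts to look and compute and a tool call to move; the robot and the scene stay as the last step left them, time stands still between calls to the robot, and variables do not carry over. Pictures are saved under pics/ and viewed, at most 14 in all, crops included, and the job is handed in when it is done.

Besides the shell and the picture viewer there is one more tool, called after "Request:" as name(argument=value, ...) on one line, values as JSON. apply_moves: Moves the arm, as the interface text tells. Its arguments: {"type":"object","properties":{"deltas":{"type":"string"},"force":{"type":"number"}},"required":["deltas"]}

```bash
mkdir -p pics; python3 - <<'E'
from plant import sensors, imaging, env
import cv2,pickle,numpy as np
o=sensors.get_obs();print({k:np.round(v,4) for k,v in o.items()})
for n in("scene","top"):
    d=imaging.get_image(n);pickle.dump(d,open(n+".pkl","wb"));cv2.imwrite(f"pics/{n}0.png",d["pixels"])
    print(n,d["K"].tolist(),d["distortion"],np.round(d["world_to_cam"],4).tolist())
E
```

```text
{'time_s': np.float64(0.0), 'joints': array([-1.5255,  0.5284,  1.4339,  0.    ,  1.1814, -0.1785]), 'joint_velocities': array([ 0.0003,  0.0007, -0.0008, -0.0004, -0.0001, -0.0007]), 'joint_torque': array([ 4.00000e-04, -4.40045e+01, -1.76595e+01,  6.34000e-02,
        5.84000e-02, -2.00000e-04]), 'tool_pos': array([ 0.1387, -0.6087,  0.2216]), 'eef_rot': array([-1.100e-03,  9.937e-01,  1.117e-01,  1.000e-04]), 'force': array([-0.2624,  0.406 , -0.0452]), 'wrist_torque': array([-0.0024, -0.0017, -0.0086]), 'finger_force': np.float64(0.0), 'finger_gap': np.float64(0.0873)}
scene [[545.881518292907, 0.0, 290.0058404316727], [0.0, 545.881518292907, 220.15992917316026], [0.0, 0.0, 1.0]] [-0.14184195  0.          0.          0.          0.        ] [[-0.9042, -0.4272, 0.0048, 0.5282], [0.2352, -0.4883, 0.8404, -0.0636], [-0.3566, 0.761, 0.542, -0.8768], [0.0, 0.0, 0.0, 1.0]]
top [[431.76954301426974, 0.0, 280.0255066567568], [0.0, 431.76954301426974, 208.94721761448693], [0.0, 0.0, 1.0]] [-0.11073797  0.          0.          0.          0.        ] [[-0.0072, -1.0, -0.0052, 0.1874], [0.9946, -0.0077, 0.1037, -0.5134], [-0.1038, -0.0044, 0.9946, -0.9168], [0.0, 0.0, 0.0, 1.0]]
```

View pics/top0.png

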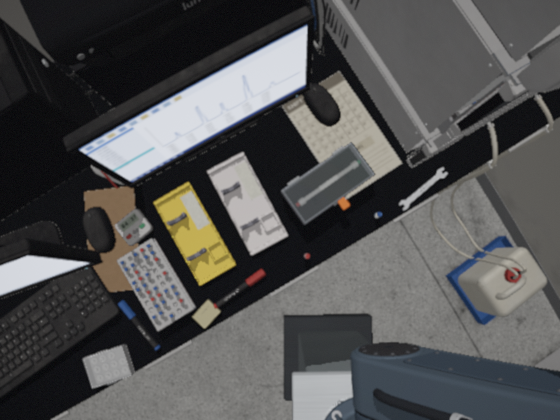

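View pics/scene0.png

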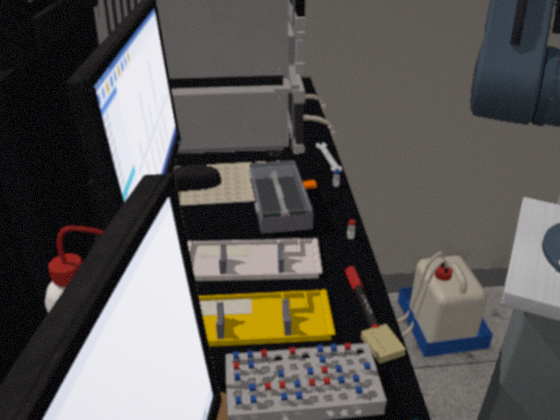

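The top view has the case at (327,184) with its orange tab at (344,203). The white tray is at (247,203) and the yellow at (195,233). The red vial is at (306,256), the blue vial at (378,215), and the red marker runs from about (215,305) to (263,274). I'll enlarge the work area and write the helpers.

```bash
cat > h.py <<'E'
import numpy as np,cv2,pickle
from scipy.spatial.transform import Rotation as R
def wTc(d,pose=None):
    """camera->world 4x4 ; pose=(pos,quat wxyz) for wrist"""
    if pose is None: return np.linalg.inv(np.array(d["world_to_cam"]))
    T=np.eye(4);T[:3,:3]=R.from_quat(np.roll(pose[1],-1)).as_matrix();T[:3,3]=pose[0]
    return T@np.array(d["tool_from_camera"])
def ray(d,uv,pose=None):
    p=cv2.undistortPoints(np.array(uv,float).reshape(-1,1,2),d["K"],np.array(d["distortion"])).reshape(-1,2)
    T=wTc(d,pose); v=np.c_[p[:,0],-p[:,1],-np.ones(len(p))]@T[:3,:3].T
    return T[:3,3],v
def onz(d,uv,z,pose=None):
    c,v=ray(d,uv,pose); return c+v*((z-c[2])/v[:,2])[:,None]
def proj(d,X,pose=None):
    X=np.array(X,float).reshape(-1,3);T=np.linalg.inv(wTc(d,pose))
    c=X@T[:3,:3].T+T[:3,3]; c=c*[1,-1,-1]
    return cv2.projectPoints(c,np.zeros(3),np.zeros(3),d["K"],np.array(d["distortion"]))[0].reshape(-1,2)
def cross(d1,u1,d2,u2):
    a,v=ray(d1,u1);b,w=ray(d2,u2);out=[]
    for p,q in zip(v,w):
        s=np.linalg.lstsq(np.c_[p,-q],b-a,rcond=None)[0]; out.append((a+p*s[0]+b+q*s[1])/2)
    return np.array(out)
def snap(name,f):
    from plant import sensors,imaging
    o=sensors.get_obs();d=imaging.get_image(name);d["pose"]=(o["tool_pos"],o["eef_rot"])
    pickle.dump(d,open(f+".pkl","wb"));cv2.imwrite(f"pics/{f}.png",d["pixels"]);return d,o
def load(f): return pickle.load(open(f+".pkl","rb"))
E
python3 - <<'E'
from h import *
d=load("top");p=d["pixels"][140:330,150:410];cv2.imwrite("pics/topc.png",cv2.resize(p,None,fx=3,fy=3,interpolation=cv2.INTER_CUBIC))
E
```

```text
(no output)
```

View pics/topc.png

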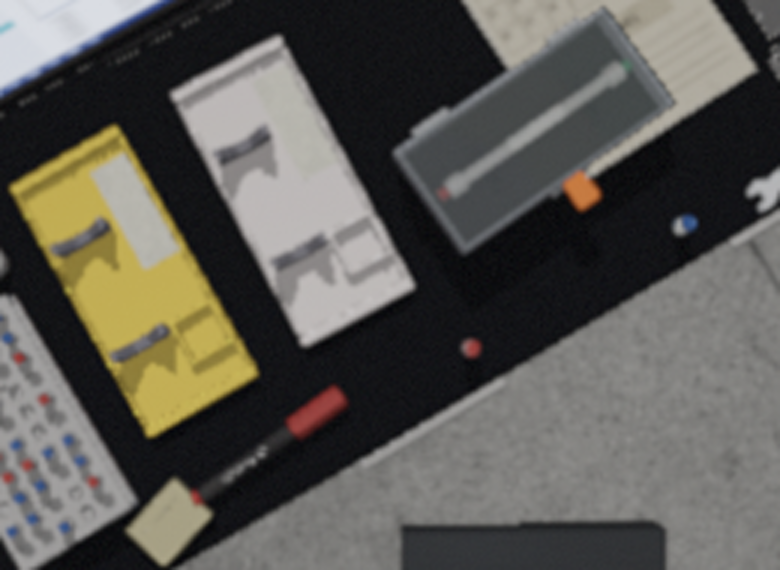

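The crop shows the pockets at the lower-right end of each tray, so tray +x points away from the robot. In crop pixels the tab is at (582,192), the blue vial at (685,225), the red vial at (471,348) and the red cap end at (338,400).

```bash
python3 - <<'E'
from h import *
d=load("top");np.set_printoptions(precision=4,suppress=True)
f=lambda L,z:onz(d,np.array(L)/3+[150,140],z)
def obb(L,z,n,origin0):
    P=f(L,z);c=P.mean(0);x=(P[0]+P[1]-P[2]-P[3])[:2];print(n,c,"len",np.linalg.norm(P[0]-P[3]),np.linalg.norm(P[0]-P[1]),"ax deg",np.degrees(np.arctan2(x[1],x[0])))
obb([(10,185),(118,125),(258,375),(150,437)],.01,"yellow",0)
obb([(170,92),(282,35),(414,288),(303,347)],.01,"white",0)
obb([(393,152),(605,10),(673,103),(465,252)],.041,"case",0)
print("tab",f([(582,192)],.037))
print("marker",f([(340,400),(290,428),(197,497)],.0075), "blue",f([(688,224),(680,226)],.03),"red",f([(473,347)],.03))
# color masks
s=load("scene")
for nm,dd,roi in(("top",d,(290,240,320,270)),("top",d,(365,200,392,225)),("scene",s,(340,215,362,245)),("scene",s,(328,165,345,190)),("top",d,(330,190,360,215)),("scene",s,(300,175,320,195))):
    x0,y0,x1,y1=roi;h=cv2.cvtColor(dd["pixels"][y0:y1,x0:x1],cv2.COLOR_BGR2HSV)
    m=((h[...,1]>110)&(h[...,2]>70));v,u=np.nonzero(m);print(nm,roi,m.sum(),u.mean()+x0 if m.sum() else 0,v.mean()+y0 if m.sum() else 0, np.median(h[m][:,0]) if m.sum() else 0)
E
```

```text
yellow [0.4641 0.375  0.01  ] len 0.21627798568824705 0.09298640051297728 ax deg 29.78958991187916
white [0.5305 0.257  0.01  ] len 0.21600677041338942 0.09465237609128718 ax deg 27.37076123693815
case [0.5696 0.0783 0.041 ] len 0.08876085467574314 0.1877383138082349 ax deg 34.79756432097696
tab [[0.5234 0.0446 0.037 ]]
marker [[0.3744 0.2215 0.0075]
 [0.3541 0.2583 0.0075]
 [0.3039 0.3268 0.0075]] blue [[ 0.5002 -0.0335  0.03  ]
 [ 0.4988 -0.0276  0.03  ]] red [[0.4126 0.1246 0.03  ]]
top (290, 240, 320, 270) 19 307.5263157894737 255.8421052631579 1.0
top (365, 200, 392, 225) 19 379.63157894736844 213.78947368421052 109.0
scene (340, 215, 362, 245) 35 351.25714285714287 221.77142857142857 1.0
scene (328, 165, 345, 190) 15 336.3333333333333 171.73333333333332 110.0
top (330, 190, 360, 215) 113 343.5929203539823 203.5486725663717 12.0
scene (300, 175, 320, 195) 121 309.45454545454544 183.49586776859505 13.0
```

```bash
cat >> h.py <<'E'
def go(x,y,z,psi,tilt=0):
    """shift mm / turn deg in tool axes to the downward pose; tilt deg about the target's tool y"""
    from plant import sensors
    o=sensors.get_obs();R0=R.from_quat(np.roll(o["eef_rot"],-1))
    c,s=np.cos(np.radians(psi)),np.sin(np.radians(psi))
    Rt=R.from_matrix(np.array([[c,s,0],[s,-c,0],[0,0,-1.]]))*R.from_euler("y",tilt,degrees=True)
    return np.round(R0.inv().apply(np.array([x,y,z])-o["tool_pos"])*1000,1),np.round((R0.inv()*Rt).as_rotvec(degrees=True),1)
E
python3 - <<'E'
from h import *
from plant import imaging
np.set_printoptions(precision=4,suppress=True)
print(go(.40,.08,.30,30))
d,s=load("top"),load("scene")
print("cam top",wTc(d)[:3,3])
P=[((307.5,255.8),(351.3,221.8)),((379.6,213.8),(336.3,171.7)),((343.6,203.5),(309.5,183.5)),((310,78),(177,157))]
print(cross(d,[a for a,b in P],s,[b for a,b in P]))
w=imaging.get_image("wrist");print(w["K"][0],w["distortion"],w["tool_from_camera"])
E
```

```text
(array([ 407.7, -613.7,  -77. ]), array([ -0.1,  -0. , -17.2]))
cam top [0.4168 0.1794 0.966 ]
[[ 0.4121  0.1249  0.0297]
 [ 0.5015 -0.0349  0.0281]
 [ 0.5239  0.0451  0.0361]
 [ 0.7853  0.1104  0.0679]]
[337.938    0.     274.9985] [-0.0686  0.      0.      0.      0.    ] [[-0.0002  0.9627  0.2704  0.0743]
 [ 1.      0.0002 -0.0002 -0.0011]
 [-0.0002  0.2704 -0.9627 -0.1611]
 [ 0.      0.      0.      1.    ]]
```

Request:
apply_moves(deltas="-1 0 0 -77 0 0 0;-1 0 0 -77 0 0 0;-1 408 -614 -77 0 0 -17;-1 408 -614 -77 0 0 -17;-1 408 -614 -77 0 0 -17;-1 408 -614 -77 0 0 -17;-1 408 -614 -77 0 0 -17;-1 408 -614 -77 0 0 -17;-1 408 -614 -77 0 0 -17;-1 408 -614 -77 0 0 -17;-1 408 -614 -77 0 0 -17;-1 408 -614 -77 0 0 -17;-1 408 -614 -77 0 0 -17;-1 408 -614 -77 0 0 -17;-1 408 -614 -77 0 0 -17;-1 408 -614 -77 0 0 -17;-1 408 -614 -77 0 0 -17;-1 408 -614 -77 0 0 -17;-1 408 -614 -77 0 0 -17;-1 408 -614 -77 0 0 -17")

```text
time_s: 2.15
tool_pos: [0.3997, 0.079, 0.2993]
eef_rot: [0.0, 0.966, 0.257, -0.001]
force: [0.7, 0.3, -1.0]
finger_gap: 0.087
finger_force: 0.0
```

```bash
python3 - <<'E'
from h import *
np.set_printoptions(precision=4,suppress=True)
d,o=snap("wrist","w1");print(o["tool_pos"],o["joints"],o["time_s"])
E
```

```text
[0.3997 0.079  0.2993] [-0.0803  0.1232  1.8329 -0.0006  1.1864  0.9711] 2.15
```

View pics/w1.png

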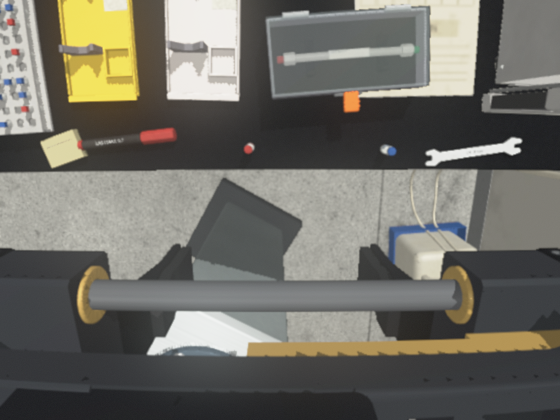

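The wrist view shows the column through the lid from (280,59) to (414,49) and the tab at (351,101). The red vial is at (249,148), the blue vial at (388,150), and the marker runs from (175,135) to about (80,145). The tower is at (485+, 0–110).

```bash
python3 - <<'E'
from h import *
np.set_printoptions(precision=4,suppress=True)
d=load("w1");ps=d["pose"];px=d["pixels"];h=cv2.cvtColor(px,cv2.COLOR_BGR2HSV)
f=lambda L,z:onz(d,L,z,ps)
C=f([(278,59),(415,49)],.0205);v=C[0]-C[1];print("column ends",C,np.linalg.norm(v),"y-axis deg",np.degrees(np.arctan2(v[1],v[0])))
print("case lid corners .036",f([(273,97),(427,87),(267,18),(428,7)],.036))
def cen(roi,z,n,lo,hi):
    x0,y0,x1,y1=roi;q=h[y0:y1,x0:x1];m=((q[...,0]>=lo)&(q[...,0]<=hi)&(q[...,1]>110)&(q[...,2]>60)).astype(np.uint8)
    r=cv2.minAreaRect(cv2.findNonZero(m));vv,uu=np.nonzero(m);c=(uu.mean()+x0,vv.mean()+y0);print(n,m.sum(),c,r,f([c],z)[0])
cen((335,85,370,120),.037,"tab",5,20)
cen((238,138,262,160),.031,"red",0,8);cen((375,140,402,160),.031,"blue",100,125)
cen((135,120,182,150),.012,"cap",0,8)
print("marker ends",f([(176,134),(82,145)],.009))
print("white corners .01: fl fr",f([(167,98),(238,101)],.01)," yellow",f([(67,100),(136,101)],.01))
print("white pocket z.012",f([(210,50),(237,50),(211,84),(237,84)],.012),"V",f([(167,46),(206,46)],.031))
print("yellow pocket",f([(105,50),(132,50),(109,76),(133,76)],.012))
print("tower base?",f([(485,100),(482,110),(480,90)],.0))
E
python3 -c "
import cv2;p=cv2.imread('pics/w1.png');cv2.imwrite('pics/w1c.png',cv2.resize(p[0:170,0:265],None,fx=3,fy=3,interpolation=2))"
```

```text
column ends [[0.525  0.1475 0.0205]
 [0.6202 0.009  0.0205]] 0.16807774232242295 y-axis deg 124.48735397676451
case lid corners .036 [[ 0.4825  0.1302  0.036 ]
 [ 0.5867 -0.0246  0.036 ]
 [ 0.5554  0.1797  0.036 ]
 [ 0.6611  0.0257  0.036 ]]
tab 357 (np.float64(351.02521008403363), np.float64(101.80392156862746)) ((16.5, 16.5), (21.0, 17.0), 90.0) [0.5247 0.0461 0.037 ]
red 55 (np.float64(247.45454545454547), np.float64(149.43636363636364)) ((9.5, 11.5), (7.0, 7.0), 90.0) [0.4118 0.127  0.031 ]
blue 57 (np.float64(391.859649122807), np.float64(150.98245614035088)) ((17.000001907348633, 11.000000953674316), (7.155416965484619, 8.049844741821289), 63.43495178222656) [ 0.5015 -0.0326  0.031 ]
cap 489 (np.float64(157.7157464212679), np.float64(135.49488752556238)) ((22.869234085083008, 15.453845977783203), (14.015924453735352, 36.34217834472656), 82.87498474121094) [0.3674 0.2388 0.012 ]
marker ends [[0.3805 0.2191 0.009 ]
 [0.3048 0.3257 0.009 ]]
white corners .01: fl fr [[0.416  0.249  0.01  ]
 [0.4573 0.1675 0.01  ]]  yellow [[0.3499 0.3655 0.01  ]
 [0.393  0.283  0.01  ]]
white pocket z.012 [[0.494  0.2265 0.012 ]
 [0.5103 0.1974 0.012 ]
 [0.4588 0.2068 0.012 ]
 [0.4749 0.1782 0.012 ]] V [[0.472  0.269  0.031 ]
 [0.4944 0.2281 0.031 ]]
yellow pocket [[0.4308 0.3435 0.012 ]
 [0.4471 0.3127 0.012 ]
 [0.4046 0.3261 0.012 ]
 [0.4194 0.2985 0.012 ]]
tower base? [[ 0.6254 -0.115   0.    ]
 [ 0.6128 -0.1194  0.    ]
 [ 0.632  -0.1011  0.    ]]
```

View pics/w1c.png

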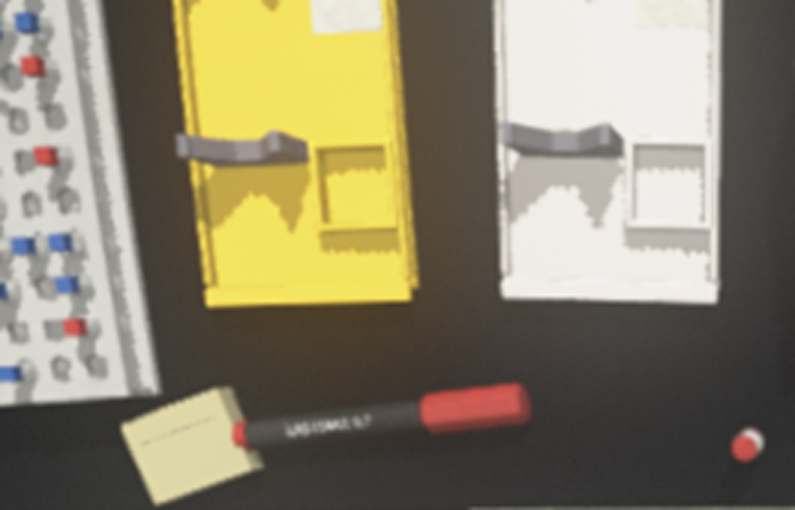

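The crop confirms the tray layout: pockets at (355,190) for yellow and (668,190) for white, in crop pixels, with the V rests to their left. Next is the lid tab.

```bash
python3 -c "
from h import *
print(go(.5238,.0452,.10,34.5),go(.5238,.0452,.0285,34.5))"
```

```text
(array([ 91.3,  90.6, 199.3]), array([-0. ,  0.1, -4.8])) (array([ 91.3,  90.6, 270.8]), array([-0. ,  0.1, -4.8]))
```

Request:
apply_moves(deltas="0.1 91 91 100 0 0 -4.8;0.1 91 91 200 0 0 -4.8;0.1 91 91 200 0 0 -4.8;0.1 91 91 200 0 0 -4.8;0.1 91 91 200 0 0 -4.8;0.1 91 91 200 0 0 -4.8;0.1 91 91 200 0 0 -4.8;0.1 91 91 200 0 0 -4.8;0.1 91 91 200 0 0 -4.8")

```text
time_s: 3.1
tool_pos: [0.5249, 0.046, 0.1021]
eef_rot: [0.001, 0.955, 0.297, 0.002]
force: [-0.7, 0.4, 0.5]
finger_gap: 0.0394
finger_force: 0.0
```

```bash
python3 - <<'E'
from h import *
np.set_printoptions(precision=4,suppress=True)
d,o=snap("wrist","w2");print(o["tool_pos"],o["joints"])
h=cv2.cvtColor(d["pixels"],cv2.COLOR_BGR2HSV);m=((h[...,0]>=5)&(h[...,0]<=18)&(h[...,1]>150)&(h[...,2]>80)).astype(np.uint8);m[350:]=0
n,l,s,c=cv2.connectedComponentsWithStats(m);k=1+np.argmax(s[1:,4]);print(s[k],c[k],onz(d,[c[k]],.039,d["pose"]))
E
```

```text
[0.5249 0.046  0.1021] [-0.1249  0.5771  1.7881  0.      0.7724  0.8418]
[262 210  29  33 864] [275.9826 225.559 ] [[0.5261 0.0468 0.039 ]]
```

View pics/w2.png

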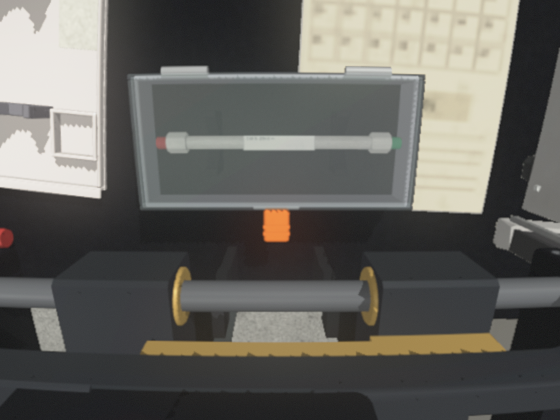

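Case square in view: tab at (276,226), column from (157,142) to (402,142). I'll go down and pinch.

Request:
apply_moves(deltas="0.1 0 0 40 0 0 0;0.1 0 0 73 0 0 0;0.1 0 0 73 0 0 0;0.1 0 0 73 0 0 0;1 0 0 73 0 0 0;1 0 0 73 0 0 0;1 0 0 73 0 0 0;1 0 0 73 0 0 0;1 0 0 73 0 0 0", force=10)

```text
time_s: 4.05
tool_pos: [0.5258, 0.0456, 0.0276]
eef_rot: [0.001, 0.955, 0.298, 0.001]
force: [0.3, -2.8, 6.9]
finger_gap: 0.0183
finger_force: 10.0
```

```bash
python3 - <<'E'
from h import *
np.set_printoptions(precision=4,suppress=True)
d=load("w2");C=onz(d,[(157,142.5),(402,142.5)],.0205,d["pose"]);print(C,C.mean(0),np.linalg.norm(C[0]-C[1]),np.degrees(np.arctan2(*(C[0]-C[1])[1::-1])))
a0=np.arcsin(5/103)
for a in np.arange(.2,1.81,.2): print(round(a,1),np.round(103*(np.cos(a0)-np.cos(a+a0)),1),np.round(-103*(np.sin(a+a0)-np.sin(a0)),1))
E
```

```text
[[0.5242 0.1485 0.0205]
 [0.6236 0.0044 0.0205]] [0.5739 0.0764 0.0205] 0.175027577604952 124.61027077165681
0.2 3.0 -20.3
0.4 10.1 -39.7
0.6 20.8 -57.2
0.8 34.8 -72.3
1.0 51.5 -84.3
1.2 70.3 -92.7
1.4 90.3 -97.2
1.6 110.9 -97.7
1.8 131.1 -94.1
```

Request:
apply_moves(deltas="1 1 0 -10 0 0 0;1 3 0 -20.3 0 0 0;1 6 0 -30 0 0 0;1 10 0 -39.7 0 0 0;1 15 0 -48.8 0 0 0;1 20.8 0 -57.2 0 0 0;1 27.5 0 -65 0 0 0;1 34.8 0 -72.3 0 0 0;1 43 0 -78.5 0 0 0;1 51.5 0 -84.3 0 0 0;1 60.6 0 -89 0 0 0;1 70.3 0 -92.7 0 0 0;1 80 0 -95.5 0 0 0;1 90.3 0 -97.2 0 0 0;1 100.5 0 -98 0 0 0;1 110.9 0 -97.7 0 0 0;1 121 0 -96.5 0 0 0;1 121 0 -96.5 0 0 0")

```text
time_s: 5.85
tool_pos: [0.6255, 0.1144, 0.1236]
eef_rot: [0.001, 0.955, 0.298, 0.001]
force: [2.6, -4.2, 0.8]
finger_gap: 0.0178
finger_force: 10.0
```

```bash
python3 - <<'E'
from h import *
d,o=snap("wrist","w3");d2,o=snap("scene","s3");print(o["tool_pos"],o["force"],o["finger_gap"])
cv2.imwrite("pics/m3.png",np.hstack([cv2.resize(d["pixels"],(440,330)),cv2.resize(d2["pixels"][100:260,160:372],(360,272+58))]))
E
```

```text
[0.62523643 0.11420714 0.12364252] [ 2.42447814 -4.30097878 -0.57318869] 0.018056864203762096
```

View pics/m3.png

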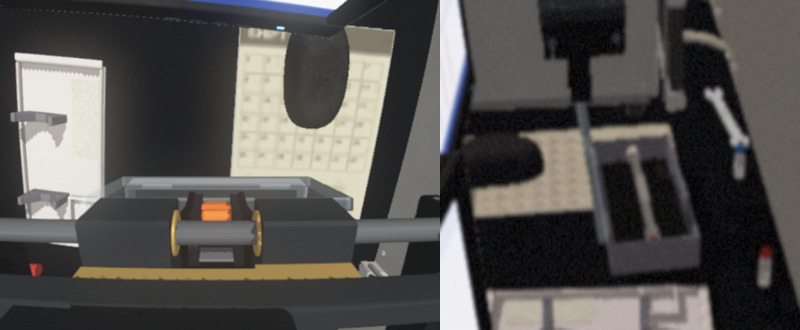

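The lid is held about upright, with the tab between the fingers at (215,213) in the picture. I'll release it and back away upward.

Request:
apply_moves(deltas="0 0 0 0 0 0 0;0 0 0 0 0 0 0;0 0 0 0 0 0 0;0 0 0 0 0 0 0;0 0 0 0 0 0 0;0 0 0 0 0 0 0;0 0 0 -50 0 0 0;0 0 0 -100 0 0 0;0 -50 0 -120 0 0 0;0 -100 0 -120 0 0 0;0 -100 0 -120 0 0 0;0 -100 0 -120 0 0 0;0 -100 0 -120 0 0 0")

```text
time_s: 7.25
tool_pos: [0.5431, 0.0582, 0.2434]
eef_rot: [0.0, 0.955, 0.297, 0.001]
force: [0.2, 0.5, -0.2]
finger_gap: 0.0438
finger_force: 0.0
```

```bash
python3 - <<'E'
from h import *
np.set_printoptions(precision=4,suppress=True)
d,o=snap("wrist","w4");print(o["tool_pos"],o["joints"])
E
```

```text
[0.5431 0.0582 0.2434] [-0.0981  0.3955  1.6085  0.0004  1.1357  0.8685]
```

View pics/w4.png

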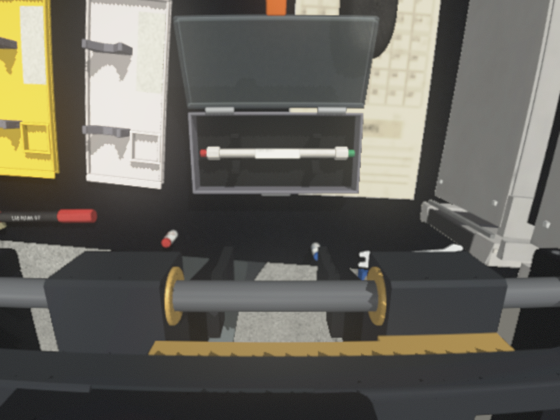

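The lid lies open behind the case, with its tab at (277,5). The column is still in its rests, from (203,154) to (352,153). Next a closer look at both trays, the marker and the red vial.

```bash
python3 -c "
from h import *
d=load('w4');C=onz(d,[(201,154),(354,153.5)],.0205,d['pose']);print(C,C.mean(0),np.degrees(np.arctan2(*(C[0]-C[1])[1::-1])))
print(go(.385,.23,.26,28))"
```

```text
[[0.52342243 0.14725656 0.0205    ]
 [0.62229457 0.0049434  0.0205    ]] [0.5728585  0.07609998 0.0205    ] 124.78965862375684
(array([ -32.6, -231.1,  -17.1]), array([ 0. , -0.1,  6.6]))
```

Request:
apply_moves(deltas="0 -33 -231 -17 0 0 6.6;0 -33 -231 -17 0 0 6.6;0 -33 -231 -17 0 0 6.6;0 -33 -231 -17 0 0 6.6;0 -33 -231 -17 0 0 6.6;0 -33 -231 -17 0 0 6.6;0 -33 -231 -17 0 0 6.6;0 -33 -231 -17 0 0 6.6;0 -33 -231 -17 0 0 6.6")

```text
time_s: 8.2
tool_pos: [0.3848, 0.2289, 0.2599]
eef_rot: [0.0, 0.97, 0.241, 0.0]
force: [0.3, 0.0, 0.5]
finger_gap: 0.0433
finger_force: 0.0
```

```bash
python3 - <<'E'
from h import *
np.set_printoptions(precision=4,suppress=True)
d,o=snap("wrist","w5");print(o["tool_pos"],o["joints"])
cv2.imwrite("pics/w5b.png",cv2.resize(d["pixels"][0:300],(800,429),interpolation=cv2.INTER_CUBIC))
E
```

```text
[0.3848 0.2289 0.2599] [ 0.2863  0.236   1.8096 -0.0002  1.0957  1.3697]
```

View pics/w5b.png

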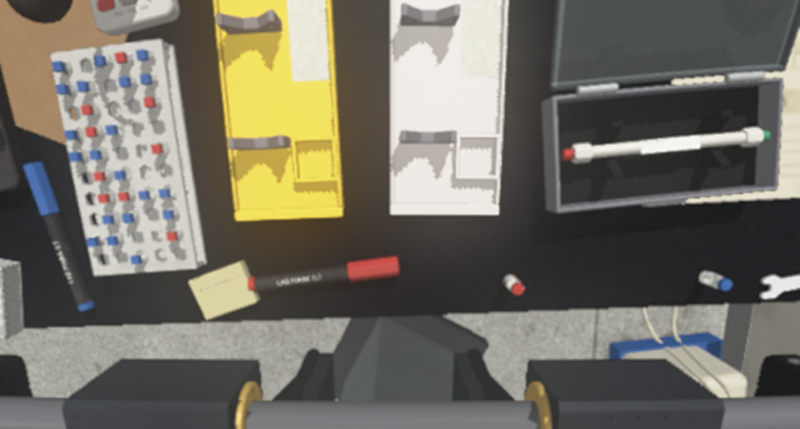

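The wide view has the white tray's front corners at (390,215) and (498,215) and the yellow's at (235,220) and (343,217). The marker runs from (252,283) to (399,265), with red vial at (515,286) and blue at (722,283).

```bash
python3 - <<'E'
from h import *
np.set_printoptions(precision=4,suppress=True)
d=load("w5");ps=d["pose"];k=1.4286
f=lambda L,z:onz(d,np.array(L,float)/k,z,ps)
for n,L,Pk,V in(("white",[(390,215),(498,215),(389,1),(508,1)],[(456,138),(498,138),(454,180),(496,180)],[(399,131),(457,131),(400,7),(460,7)]),("yellow",[(235,220),(343,217),(214,1),(329,1)],[(291,140),(333,138),(295,184),(339,181)],[(230,139),(289,139),(217,16),(280,13)])):
    P=f(L,.01);lat=P[0]-P[1];l2=(P[2]-P[0])+(P[3]-P[1])
    a1=np.degrees(np.arctan2(lat[1],lat[0]))-90;a2=np.degrees(np.arctan2(l2[1],l2[0]));
    print(n,"w",np.linalg.norm(lat[:2]),np.linalg.norm((P[2]-P[3])[:2]),"ang front",a1,"sides",a2)
    a=np.radians(a2);ex=np.array([np.cos(a),np.sin(a)]);ey=np.array([-ex[1],ex[0]])
    c=(P[0]+P[1])[:2]/2+.102*ex;print(" centre",c)
    loc=lambda Q:np.c_[(Q[:,:2]-c)@ex,(Q[:,:2]-c)@ey]*1000
    print(" pocket loc",loc(f(Pk,.012)).round(1).tolist(),"V loc",loc(f(V,.031)).round(1).tolist())
h=cv2.cvtColor(d["pixels"],cv2.COLOR_BGR2HSV)
def cen(roi,z,n,lo,hi):
    x0,y0,x1,y1=(np.array(roi)/k).astype(int);q=h[y0:y1,x0:x1];m=(((q[...,0]>=lo)&(q[...,0]<=hi)|(q[...,0]>172)&(lo==0))&(q[...,1]>110)&(q[...,2]>60))
    vv,uu=np.nonzero(m);print(n,m.sum(),f([(k*(uu.mean()+x0),k*(vv.mean()+y0))],z)[0])
cen((498,270,535,300),.031,"red",0,8);cen((700,265,740,300),.031,"blue",100,125);cen((340,250,405,285),.012,"cap",0,8)
M=f([(399,266),(252,283.5)],.009);print("marker",M,np.linalg.norm(M[0]-M[1]),np.degrees(np.arctan2(*(M[1]-M[0])[1::-1])),M.mean(0))
E
```

```text
white w 0.09139396727945939 0.09211872872997941 ang front 28.07393531100891 sides 27.99628346922009
 centre [0.5258 0.2558]
 pocket loc [[-39.8, -8.0], [-39.5, -42.2], [-73.1, -7.3], [-73.0, -42.1]] V loc [[-35.7, 38.5], [-35.6, -6.2], [52.3, 37.9], [52.5, -6.2]]
yellow w 0.09234545637695117 0.0899420677101913 ang front 29.199375769442682 sides 29.949953106965946
 centre [0.4601 0.3738]
 pocket loc [[-38.5, -7.8], [-38.4, -42.1], [-73.7, -8.2], [-72.7, -44.9]] V loc [[-36.6, 36.1], [-38.9, -10.1], [52.2, 36.8], [51.4, -10.5]]
red 63 [0.4125 0.1264 0.031 ]
blue 78 [ 0.5015 -0.0321  0.031 ]
cap 533 [0.3674 0.2407 0.012 ]
marker [[0.379  0.2208 0.009 ]
 [0.3046 0.328  0.009 ]] 0.1305330371151479 124.75468674457187 [0.3418 0.2744 0.009 ]
```

```bash
python3 -c "
from h import *
print(go(.573,.0763,.13,124.7))"
```

```text
(array([ 95.1, 223. , 129.9]), array([  0. ,   0. , -96.8]))
```

Request:
apply_moves(deltas="0.17 95 223 20 0 0 -96.8;0.17 95 223 20 0 0 -96.8;0.17 95 223 20 0 0 -96.8;0.17 95 223 20 0 0 -96.8;0.17 95 223 20 0 0 -96.8;0.17 95 223 20 0 0 -96.8;0.17 95 223 20 0 0 -96.8;0.17 95 223 130 0 0 -96.8;0.17 95 223 130 0 0 -96.8;0.17 95 223 130 0 0 -96.8;0.17 95 223 130 0 0 -96.8;0.17 95 223 130 0 0 -96.8;0.17 95 223 130 0 0 -96.8;0.17 95 223 130 0 0 -96.8;0.17 95 223 130 0 0 -96.8")

```text
time_s: 9.75
tool_pos: [0.5723, 0.0767, 0.1301]
eef_rot: [0.0, 0.464, 0.886, 0.0]
force: [0.3, -1.0, 1.1]
finger_gap: 0.0361
finger_force: 0.0
```

```bash
python3 - <<'E'
from h import *
np.set_printoptions(precision=4,suppress=True)
print(go(.573,.0763,.012,124.7))
d,o=snap("wrist","w6");print(o["tool_pos"],o["joints"])
E
```

```text
(array([ -0.7,   0.3, 118.1]), array([0., 0., 0.]))
[0.5723 0.0767 0.1301] [-0.0601  0.5854  1.6388 -0.      0.9171 -0.6662]
```

View pics/w6.png

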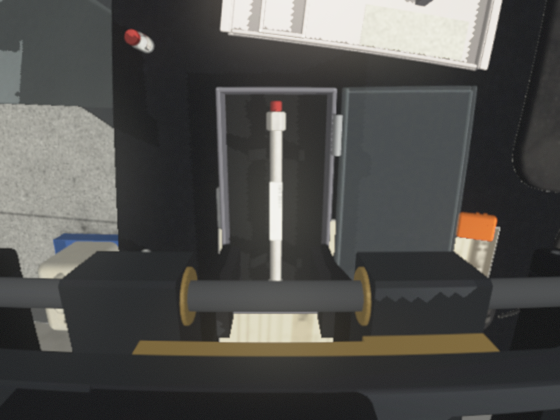

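The column is centred between the fingers at column 276. I'll go down, grip and lift.

Request:
apply_moves(deltas="0.17 0 0 45 0 0 0;0.17 0 0 90 0 0 0;0.17 0 0 118 0 0 0;0.17 0 0 118 0 0 0;0.17 0 0 118 0 0 0;1 0 0 118 0 0 0;1 0 0 118 0 0 0;1 0 0 118 0 0 0;1 0 0 118 0 0 0;1 0 0 118 0 0 0;1 0 0 100 0 0 0;1 0 0 60 0 0 0;1 0 0 10 0 0 0;1 0 0 -20 0 0 0;1 0 0 -20 0 0 0;1 0 0 -20 0 0 0", force=30)

```text
time_s: 11.4
tool_pos: [0.5716, 0.0773, 0.1502]
eef_rot: [0.0, 0.463, 0.886, 0.0]
force: [-0.5, 0.3, -1.6]
finger_gap: 0.0081
finger_force: 30.0
```

```bash
python3 - <<'E'
from h import *
np.set_printoptions(precision=4,suppress=True)
d,o=snap("wrist","w7");print(o["tool_pos"],o["finger_gap"],go(.4559,.3887,.15,209.7))
E
```

```text
[0.5716 0.0773 0.1502] 0.008096522565076739 (array([321.2,  83.6,  -0.7]), array([ -0. ,  -0.2, -84.9]))
```

View pics/w7.png

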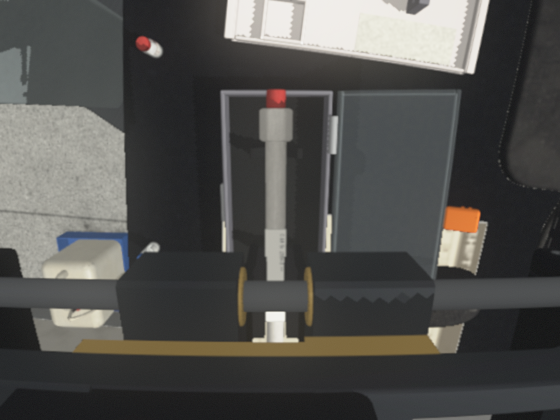

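The column is held level with its red end towards the top (276,100). I'll carry it over the yellow tray, turning it on the way.

Request:
apply_moves(deltas="1 0 0 -20 0 0 0;1 40 10 -20 0 0 -8;1 80 21 -20 0 0 -16;1 120 31 -20 0 0 -24;1 160 42 -20 0 0 -33;1 200 52 -20 0 0 -41;1 240 62 -20 0 0 -50;1 280 73 -20 0 0 -58;1 321 84 -20 0 0 -66;1 321 84 -20 0 0 -74;1 321 84 -20 0 0 -82;1 321 84 0 0 0 -84.9;1 321 84 30 0 0 -84.9;1 321 84 60 0 0 -84.9;1 321 84 60 0 0 -84.9;1 321 84 60 0 0 -84.9;1 321 84 60 0 0 -84.9")

```text
time_s: 13.15
tool_pos: [0.4583, 0.389, 0.0905]
eef_rot: [0.001, -0.256, 0.967, 0.0]
force: [0.1, 0.3, -1.7]
finger_gap: 0.0082
finger_force: 30.0
```

```bash
python3 - <<'E'
from h import *
np.set_printoptions(precision=4,suppress=True)
d,o=snap("wrist","w8");print(o["tool_pos"],o["finger_gap"],go(.4559,.3887,.015,209.7))
t,_=snap("top","t8");s,_=snap("scene","s8")
cv2.imwrite("pics/m8.png",np.hstack([cv2.resize(d["pixels"],(440,330)),cv2.resize(s["pixels"][230:360,170:343],(360,272+58))]))
E
```

```text
[0.4583 0.389  0.0905] 0.008231853030600086 (array([ 2.7,  0.9, 76.1]), array([0. , 0.1, 0. ]))
```

View pics/m8.png

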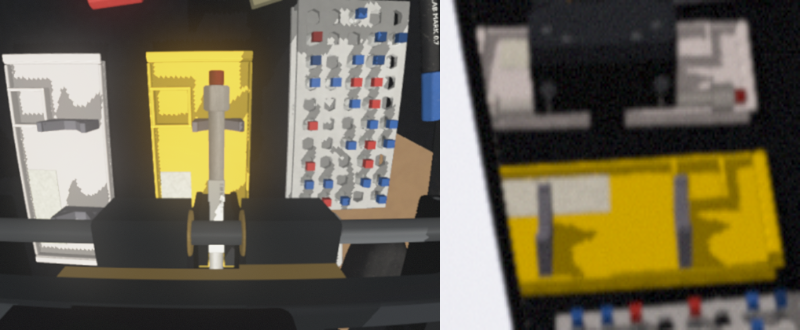

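The column hangs over the yellow rests, its red end at (216,77), and the near V spans (192–243,125). I'll check its lateral position.

```bash
python3 - <<'E'
from h import *
np.set_printoptions(precision=4,suppress=True)
d=load("w8");ps=d["pose"];k=560/440
V=onz(d,np.array([(192,122),(243,122)])*k,.031,ps);F=onz(d,np.array([(147,52),(252,52)])*k,.01,ps)
P=onz(d,np.array([(152,87),(190,87),(153,124),(190,124)])*k,.012,ps)
a=np.radians(29.7);ex=np.array([np.cos(a),np.sin(a)]);ey=np.array([-ex[1],ex[0]]);c=np.array([.4638,.3748])
for n,Q in(("V",V),("front",F),("pock",P)): print(n,(np.c_[(Q[:,:2]-c)@ex,(Q[:,:2]-c)@ey]*1000).round(1).tolist(),np.linalg.norm(Q[0]-Q[1]))
e=F[1]-F[0];print(np.degrees(np.arctan2(e[1],e[0]))-90)
E
```

```text
V [[-46.8, -3.9], [-46.8, 38.2]] 0.04215434849303202
front [[-104.6, -43.2], [-104.3, 46.6]] 0.08988626756610121
pock [[-75.3, -40.0], [-75.1, -6.7], [-43.0, -41.0], [-42.9, -7.5]] 0.03325690922866602
29.4982392019795
```

Request:
apply_moves(deltas="1 2.3 2 20 0 0 0;1 2.3 2 45 0 0 0;1 2.3 2 60 0 0 0;1 2.3 2 68 0 0 0;1 2.3 2 74 0 0 0;1 2.3 2 76 0 0 0;1 2.3 2 76 0 0 0;1 2.3 2 76 0 0 0")

```text
time_s: 14.1
tool_pos: [0.4552, 0.3896, 0.0147]
eef_rot: [0.001, -0.256, 0.967, 0.0]
force: [-0.1, -0.2, -0.9]
finger_gap: 0.008
finger_force: 30.0
```

Request:
apply_moves(deltas="1 0 0 1.5 0 0 0;1 0 0 1.5 0 0 0;0.4 0 0 1.5 0 0 0;0.4 0 0 1.5 0 0 0;0.4 0 0 1.5 0 0 0;0.4 0 0 1.5 0 0 0;0.4 0 0 -30 0 0 0;0.4 0 0 -80 0 0 0;0.4 0 0 -130 0 0 0;0.4 0 0 -180 0 0 0;0.4 0 0 -180 0 0 0;0.4 0 0 -180 0 0 0")

```text
time_s: 15.3
tool_pos: [0.4552, 0.3897, 0.1957]
eef_rot: [0.002, -0.257, 0.967, 0.0]
force: [-0.6, 1.4, -0.5]
finger_gap: 0.026
finger_force: 0.0
```

```bash
python3 - <<'E'
from h import *
np.set_printoptions(precision=4,suppress=True)
d,o=snap("wrist","w9");print(o["tool_pos"],o["finger_gap"],go(.342,.2735,.12,124.7))
E
```

```text
[0.4552 0.3897 0.1957] 0.02599607357047155 (array([154.5, -44.7,  74. ]), array([-0., -0., 85.]))
```

View pics/w9.png

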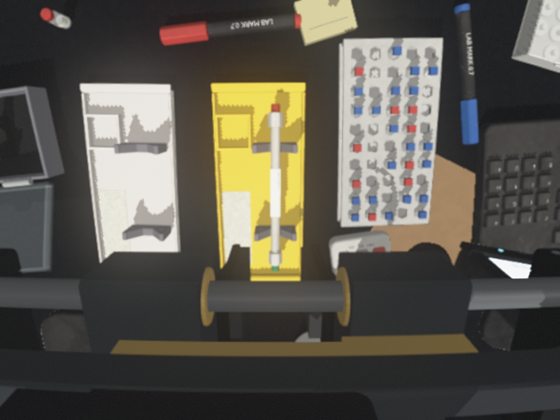

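The column lies in both V rests, from (276,106) to (276,268). The marker is visible from (161,36) to (300,20).

```bash
python3 - <<'E'
from h import *
np.set_printoptions(precision=4,suppress=True)
d=load("w9");ps=d["pose"];f=lambda L,z:onz(d,L,z,ps)
M=f([(161,36),(299,20)],.009);print("marker",M,M.mean(0),np.degrees(np.arctan2(*(M[1]-M[0])[1::-1])),np.linalg.norm(M[0]-M[1]))
C=f([(276,104),(276,269)],.0207);print("col",C,C.mean(0),np.linalg.norm(C[0]-C[1]))
F=f([(212,84),(305,83)],.01);W=f([(80,86),(172,86)],.01);print("y front",F.mean(0),"w front",W,W.mean(0))
V=f([(116,146),(167,146),(123,232),(173,232)],.031);P=f([(86,113),(123,113),(91,145),(124,145)],.012);print("wV",V,"pock",P.mean(0))
c=np.array([.529,.2573]);a=np.radians(27.9);ex=np.array([np.cos(a),np.sin(a)]);ey=np.array([-ex[1],ex[0]])
for n,Q in(("V",V),("front",W),("pock",P)): print(n,(np.c_[(Q[:,:2]-c)@ex,(Q[:,:2]-c)@ey]*1000).round(1).tolist())
c=np.array([.4638,.3748]);a=np.radians(29.7);ex=np.array([np.cos(a),np.sin(a)]);ey=np.array([-ex[1],ex[0]])
for n,Q in(("col",C),("yfront",F)): print(n,(np.c_[(Q[:,:2]-c)@ex,(Q[:,:2]-c)@ey]*1000).round(1).tolist())
E
```

```text
marker [[0.3793 0.222  0.009 ]
 [0.303  0.3298 0.009 ]] [0.3411 0.2759 0.009 ] 125.32918313219362 0.1320732924207454
col [[0.3807 0.3493 0.0207]
 [0.5298 0.4345 0.0207]] [0.4553 0.3919 0.0207] 0.17168615504783594
y front [0.372  0.3246 0.01  ] w front [[0.4599 0.1698 0.01  ]
 [0.4155 0.2519 0.01  ]] [0.4377 0.2108 0.01  ]
wV [[0.4903 0.2338 0.031 ]
 [0.4659 0.2776 0.031 ]
 [0.5684 0.2742 0.031 ]
 [0.5422 0.3198 0.031 ]] pock [0.4856 0.2108 0.012 ]
V [[-45.2, -2.7], [-46.3, 47.5], [42.7, -3.5], [40.9, 49.1]]
front [[-102.0, -45.0], [-102.8, 48.3]]
pock [[-75.8, -40.1], [-76.2, -1.7], [-43.9, -38.1], [-44.5, -3.1]]
col [[-84.8, 19.0], [86.9, 19.2]]
yfront [[-104.2, -43.3], [-105.0, 47.2]]
```

Request:
apply_moves(deltas="0.17 155 -44 0 0 0 85;0.17 155 -44 0 0 0 85;0.17 155 -44 0 0 0 85;0.17 155 -44 0 0 0 85;0.17 155 -44 0 0 0 85;0.17 155 -44 0 0 0 85;0.17 155 -44 0 0 0 85;0.17 155 -44 74 0 0 85;0.17 155 -44 74 0 0 85;0.17 155 -44 74 0 0 85;0.17 155 -44 74 0 0 85;0.17 155 -44 74 0 0 85;0.17 155 -44 74 0 0 85;0.17 155 -44 74 0 0 85")

```text
time_s: 16.75
tool_pos: [0.3421, 0.2743, 0.1203]
eef_rot: [0.0, 0.463, 0.886, 0.0]
force: [-0.8, -0.1, 0.2]
finger_gap: 0.0361
finger_force: 0.0
```

```bash
python3 - <<'E'
from h import *
np.set_printoptions(precision=4,suppress=True)
d,o=snap("wrist","w10");ps=d["pose"];print(o["tool_pos"],o["joints"],go(.3415,.2748,.003,125))
E
```

```text
[0.3421 0.2743 0.1203] [ 0.42    0.4625  1.9884 -0.      0.6899 -0.1872] (array([  0.7,  -0.3, 117.4]), array([ 0. ,  0. , -0.2]))
```

View pics/w10.png

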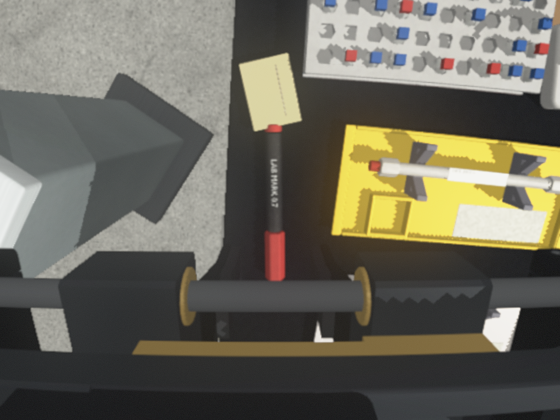

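The marker is centred at column 275, with the cap joint at row 232 and the tail at row 127. I'll check where its middle falls along its axis.

```bash
python3 - <<'E'
from h import *
d=load("w10");ps=d["pose"];Q=onz(d,[(275,232),(273,127)],.012,ps)
Rm=R.from_quat(np.roll(ps[1],-1));print(Rm.inv().apply(Q-ps[0])*1000)
E
```

```text
[[-19.11125297   0.67353604 108.33421285]
 [ 67.0624017   -0.86599214 108.31987503]]
```

Request:
apply_moves(deltas="0.17 1 0 45 0 0 -1;0.17 1 0 90 0 0 -1;0.17 1 0 112 0 0 -1;0.17 1 0 117 0 0 -1;0.17 1 0 117 0 0 -1;1 1 0 117 0 0 -1;1 1 0 117 0 0 -1;1 1 0 117 0 0 -1;1 1 0 117 0 0 -1;1 1 0 117 0 0 -1;1 1 0 100 0 0 -1;1 1 0 60 0 0 -1;1 1 0 10 0 0 -1;1 1 0 -20 0 0 -1;1 1 0 -20 0 0 -1;1 1 0 -20 0 0 -1", force=15)

```text
time_s: 18.4
tool_pos: [0.3414, 0.2751, 0.1406]
eef_rot: [0.001, 0.456, 0.89, 0.001]
force: [0.4, -1.0, 0.2]
finger_gap: 0.013
finger_force: 15.0
```

```bash
python3 - <<'E'
from h import *
np.set_printoptions(precision=4,suppress=True)
print(go(.5208,.2726,.14,207.9),go(.5208,.2726,.09,207.9))
E
```

```text
(array([-106.8,  144.2,    0.9]), array([  0.1,   0.1, -82.2])) (array([-106.8,  144.1,   50.9]), array([  0.1,   0.1, -82.2]))
```

Request:
apply_moves(deltas="1 -20 28 0 0 0 -8;1 -40 56 0 0 0 -16;1 -60 84 0 0 0 -24;1 -80 112 0 0 0 -33;1 -107 144 0 0 0 -41;1 -107 144 0 0 0 -50;1 -107 144 0 0 0 -58;1 -107 144 0 0 0 -66;1 -107 144 0 0 0 -74;1 -107 144 20 0 0 -82.2;1 -107 144 51 0 0 -82.2;1 -107 144 51 0 0 -82.2;1 -107 144 51 0 0 -82.2;1 -107 144 51 0 0 -82.2")

```text
time_s: 19.8
tool_pos: [0.521, 0.2723, 0.0892]
eef_rot: [0.0, -0.241, 0.97, 0.0]
force: [0.9, 0.5, -0.8]
finger_gap: 0.0128
finger_force: 15.0
```

```bash
python3 - <<'E'
from h import *
np.set_printoptions(precision=4,suppress=True)
d,o=snap("wrist","w11");print(o["tool_pos"],o["finger_gap"])
E
```

```text
[0.521  0.2723 0.0892] 0.012779623771359907
```

View pics/w11.png

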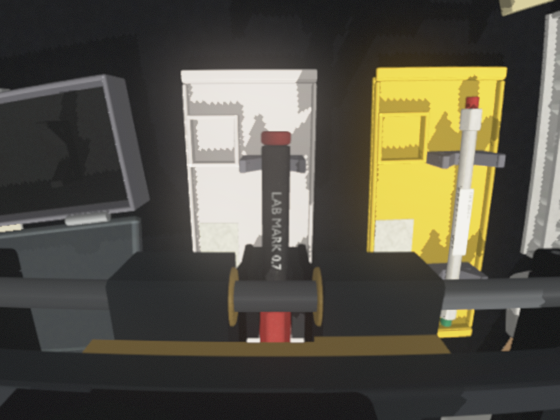

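The marker sits above the white rests, tail at (276,137). The near V spans columns 240–304 and the front rim spans 182–316.

```bash
python3 - <<'E'
from h import *
np.set_printoptions(precision=4,suppress=True)
d=load("w11");ps=d["pose"];f=lambda L,z:onz(d,L,z,ps);Rm=R.from_quat(np.roll(ps[1],-1))
for n,L,z in(("front",[(182,71),(316,71)],.01),("V",[(240,156),(304,156)],.031),("pock",[(187,115),(238,115),(187,163),(238,163)],.012)):
    Q=f(L,z);print(n,(Rm.inv().apply(Q-ps[0])*1000)[:,:2].round(1).tolist(),Q.mean(0))
E
```

```text
front [[103.7, -61.6], [103.3, 28.4]] [0.4373 0.2092 0.01  ]
V [[48.8, -21.7], [48.8, 19.7]] [0.4784 0.2486 0.031 ]
pock [[74.8, -59.3], [74.6, -24.3], [41.9, -61.4], [41.7, -25.2]] [0.4895 0.2075 0.012 ]
```

Request:
apply_moves(deltas="1 0 -0.7 25 0 0 0;1 0 -0.7 48 0 0 0;1 0 -0.7 60 0 0 0;1 0 -0.7 66 0 0 0;1 0 -0.7 69 0 0 0;1 0 -0.7 69 0 0 0;1 0 -0.7 69 0 0 0;0.4 0 -0.7 69 0 0 0;0.4 0 -0.7 69 0 0 0;0.4 0 -0.7 69 0 0 0;0.4 0 -0.7 69 0 0 0;0.4 0 -0.7 40 0 0 0;0.4 0 -0.7 0 0 0 0;0.4 0 -0.7 -50 0 0 0;0.4 0 -0.7 -100 0 0 0;0.4 0 -0.7 -100 0 0 0;0.4 0 -0.7 -100 0 0 0")

```text
time_s: 21.55
tool_pos: [0.5216, 0.2719, 0.1906]
eef_rot: [0.002, -0.241, 0.97, 0.0]
force: [0.4, -0.3, -1.1]
finger_gap: 0.0265
finger_force: 0.0
```

```bash
python3 - <<'E'
from h import *
np.set_printoptions(precision=4,suppress=True)
d,o=snap("wrist","w12");print(o["tool_pos"],o["joints"]);px=d["pixels"]
d,o=snap("scene","s12")
cv2.imwrite("pics/m12.png",np.hstack([cv2.resize(px,(440,330)),cv2.resize(d["pixels"][200:360,170:383],(360,330))]))
print(go(.412,.1262,.12,117.9),go(.412,.1262,.12,-62.1))
E
```

```text
[0.5216 0.2719 0.1906] [ 0.2906  0.5148  1.5628  0.      1.0606 -1.7676]
(array([163. , -77.7,  68.3]), array([-0.1, -0.2, 90. ])) (array([163. , -77.7,  68.3]), array([  0.2,  -0.1, -90. ]))
```

View pics/m12.png

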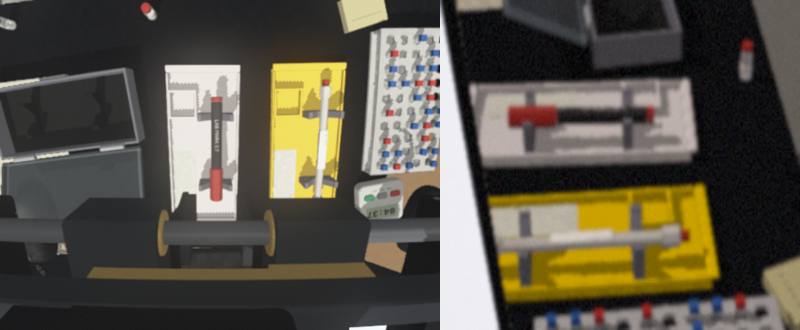

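The marker rests in both white V's, from (216,98) to (216,200), and the column is in the yellow ones. I've now viewed 16 pictures, which is over the allowed 14, so I'll work from numbers only from here. Next, the red vial.

Request:
apply_moves(deltas="0.1 40 -20 0 0 0 8;0.1 80 -40 0 0 0 16;0.1 120 -60 0 0 0 24;0.1 163 -78 0 0 0 33;0.1 163 -78 0 0 0 41;0.1 163 -78 0 0 0 50;0.1 163 -78 0 0 0 58;0.1 163 -78 0 0 0 66;0.1 163 -78 0 0 0 74;0.1 163 -78 0 0 0 82;0.1 163 -78 40 0 0 89;0.1 163 -78 68 0 0 89;0.1 163 -78 68 0 0 89;0.1 163 -78 68 0 0 89")

```text
time_s: 23.05
tool_pos: [0.4123, 0.1263, 0.12]
eef_rot: [-0.002, 0.508, 0.861, -0.001]
force: [-0.7, -0.0, -0.7]
finger_gap: 0.0392
finger_force: 0.0
```

```bash
python3 - <<'E'
from h import *
from plant import sensors
np.set_printoptions(precision=4,suppress=True)
print(go(.412,.126,.012,118.9),sensors.get_obs()["joints"])
d=load("w12");h=cv2.cvtColor(d["pixels"],cv2.COLOR_BGR2HSV);
for n,lo,hi,roi in(("red",0,8,(170,0,210,30)),):
    x0,y0,x1,y1=roi;q=h[y0:y1,x0:x1];m=(((q[...,0]<=8)|(q[...,0]>172))&(q[...,1]>110)&(q[...,2]>60));v,u=np.nonzero(m);print(n,m.sum(),u.mean()+x0,v.mean()+y0,onz(d,[(u.mean()+x0,v.mean()+y0)],.03,d["pose"]))
E
```

```text
(array([ -0.4,  -0. , 108. ]), array([-0.2, -0.1,  0. ])) [ 0.037   0.458   2.0024  0.0001  0.6855 -0.468 ]
red 149 184.8993288590604 9.302013422818792 [[0.4122 0.1262 0.03  ]]
```

Request:
apply_moves(deltas="0.1 0 0 40 0 0 0;0.1 0 0 80 0 0 0;0.1 0 0 100 0 0 0;0.1 0 0 107 0 0 0;0.1 0 0 107 0 0 0;0.5 0 0 107 0 0 0;0.5 0 0 107 0 0 0;0.6 0 0 107 0 0 0;0.8 0 0 107 0 0 0;0.8 0 0 107 0 0 0;0.8 0 0 107 0 0 0;0.8 0 0 100 0 0 0;0.8 0 0 70 0 0 0;0.8 0 0 30 0 0 0;0.8 0 0 -10 0 0 0;0.8 0 0 -10 0 0 0;0.8 0 0 -10 0 0 0", force=8)

```text
time_s: 24.75
tool_pos: [0.4139, 0.1264, 0.1321]
eef_rot: [0.001, 0.508, 0.861, 0.001]
force: [-1.2, 0.8, -0.1]
finger_gap: 0.0115
finger_force: 7.9
```

```bash
python3 - <<'E'
from h import *
np.set_printoptions(precision=4,suppress=True)
print(go(.4243,.3228,.13,119.7),go(.4243,.3228,.06,119.7))
E
```

```text
(array([166.8, 104.1,   2.1]), array([ 0.1,  0.1, -0.8])) (array([166.9, 103.9,  72.1]), array([ 0.1,  0.1, -0.8]))
```

Request:
apply_moves(deltas="0.8 42 26 2 0 0 -0.8;0.8 84 52 2 0 0 -0.8;0.8 126 78 2 0 0 -0.8;0.8 167 104 2 0 0 -0.8;0.8 167 104 2 0 0 -0.8;0.8 167 104 2 0 0 -0.8;0.8 167 104 35 0 0 -0.8;0.8 167 104 72 0 0 -0.8;0.8 167 104 90 0 0 -0.8;0.8 167 104 90 0 0 -0.8;0.8 167 104 90 0 0 -0.8")

```text
time_s: 25.85
tool_pos: [0.4233, 0.3213, 0.0406]
eef_rot: [-0.001, 0.503, 0.864, -0.001]
force: [0.6, -0.5, 0.6]
finger_gap: 0.0111
finger_force: 7.9
```

```bash
python3 - <<'E'
from h import *
np.set_printoptions(precision=4,suppress=True)
print(go(.4243,.3234,.0165,119.7))
d=load("w11");ps=d["pose"];Q=onz(d,[(378,112),(426,112),(376,160),(425,160)],.012,ps);print("yellow pocket w11",Q.mean(0))
d=load("w12");ps=d["pose"];k=560/440
print(onz(d,np.array([(168,95),(198,95),(170,118),(198,118)])*k,.012,ps).mean(0),onz(d,np.array([(275,90),(301,90),(276,115),(302,115)])*k,.012,ps).mean(0))
E
```

```text
(array([ 1.3,  2. , 24. ]), array([-0.2, -0. , -0.1]))
yellow pocket w11 [0.4256 0.3228 0.012 ]
[0.492  0.2108 0.012 ] [0.4256 0.3249 0.012 ]
```

Request:
apply_moves(deltas="0.8 1 2.5 10 0 0 0;0.8 1 2.5 18 0 0 0;0.8 1 2.5 22 0 0 0;0.8 1 2.5 24.5 0 0 0;0.8 1 2.5 24.5 0 0 0;0.8 1 2.5 24.5 0 0 0")

```text
time_s: 26.45
tool_pos: [0.4253, 0.325, 0.0167]
eef_rot: [-0.0, 0.502, 0.865, -0.0]
force: [-0.4, -0.3, 0.3]
finger_gap: 0.0112
finger_force: 8.0
```

Request:
apply_moves(deltas="0.8 0 0 0.6 0 0 0;0.6 0 0 0.6 0 0 0;0.4 0 0 0.6 0 0 0;0.4 0 0 0.6 0 0 0;0.4 0 0 0.6 0 0 0;0.4 0 0 -15 0 0 0;0.4 0 0 -50 0 0 0;0.4 0 0 -100 0 0 0;0.4 0 0 -150 0 0 0;0.4 0 0 -180 0 0 0;0.4 0 0 -180 0 0 0;0.4 0 0 -180 0 0 0")

```text
time_s: 27.65
tool_pos: [0.4254, 0.3249, 0.197]
eef_rot: [0.0, 0.502, 0.865, 0.0]
force: [-0.5, 0.1, 0.0]
finger_gap: 0.0262
finger_force: 0.0
```

```bash
python3 - <<'E'
from h import *
np.set_printoptions(precision=4,suppress=True)
print(go(.5015,-.033,.20,118),go(.5015,-.033,.12,118))
t,_=snap("top","t13");s,_=snap("scene","s13")
def c(d,hue,z,exp):
    u0,v0=proj(d,[exp]).ravel();h=cv2.cvtColor(d["pixels"],cv2.COLOR_BGR2HSV);q=(h[...,1]>110)&(h[...,2]>60)&((h[...,0]<=8)|(h[...,0]>172) if hue=="r" else (h[...,0]>100)&(h[...,0]<125))
    v,u=np.nonzero(q);k=np.hypot(u-u0,v-v0)<9;print(hue,(u0,v0),k.sum(),u[k].mean(),v[k].mean());return [(u[k].mean(),v[k].mean())]
try:
  a,b=c(t,"r",0,(.425,.325,.033)),c(s,"r",0,(.425,.325,.033));print(onz(t,a,.033),cross(t,a,s,b))
except Exception as e: print(e)
a,b=c(t,"b",0,(.5015,-.034,.03)),c(s,"b",0,(.5015,-.034,.03));print(cross(t,a,s,b),onz(t,a,.031))
E
```

```text
(array([-348.6, -111.4,   -3.1]), array([0.1, 0. , 1.7])) (array([-348.5, -111.5,   76.9]), array([0.1, 0. , 1.7]))
r (np.float64(214.8463339598977), np.float64(250.48841929258646)) 0 nan nan
r (np.float64(293.7471186092376), np.float64(287.70162540809565)) 48 294.5833333333333 287.125
SVD did not converge in Linear Least Squares
b (np.float64(379.52259143686297), np.float64(214.0724536843383)) 24 379.7916666666667 213.66666666666666
b (np.float64(335.7262122020697), np.float64(171.0008541296968)) 17 336.29411764705884 171.76470588235293
[[ 0.5017 -0.0355  0.0276]] [[ 0.5023 -0.0344  0.031 ]]
 ** On entry to DLASCL parameter number  4 had an illegal value
 ** On entry to DLASCL parameter number  4 had an illegal value
 ** On entry to DLASCL parameter number  4 had an illegal value
 ** On entry to DLASCL parameter number  4 had an illegal value
 ** On entry to DLASCL parameter number  5 had an illegal value
 ** On entry to DLASCL parameter number  4 had an illegal value<stdin>:7: RuntimeWarning: Mean of empty slice.
  ret = ret.dtype.type(ret / rcount)
```

The red vial stands where expected: in the scene view its cap is within 1 px of the predicted spot. Now the blue vial.

Request:
apply_moves(deltas="0.1 -348 -111 -3 0 0 1.7;0.1 -348 -111 -3 0 0 1.7;0.1 -348 -111 -3 0 0 1.7;0.1 -348 -111 -3 0 0 1.7;0.1 -348 -111 -3 0 0 1.7;0.1 -348 -111 -3 0 0 1.7;0.1 -348 -111 -3 0 0 1.7;0.1 -348 -111 -3 0 0 1.7;0.1 -348 -111 -3 0 0 1.7;0.1 -348 -111 40 0 0 1.7;0.1 -348 -111 77 0 0 1.7;0.1 -348 -111 77 0 0 1.7;0.1 -348 -111 77 0 0 1.7")

```text
time_s: 29.05
tool_pos: [0.5004, -0.0305, 0.1189]
eef_rot: [-0.002, 0.514, 0.858, -0.0]
force: [0.3, -0.3, 0.5]
finger_gap: 0.0394
finger_force: 0.0
```

```bash
python3 - <<'E'
from h import *
np.set_printoptions(precision=4,suppress=True)
print(go(.5015,-.0335,.013,118))
t,_=snap("top","t14");h=cv2.cvtColor(t["pixels"],cv2.COLOR_BGR2HSV);q=(h[...,1]>110)&(h[...,2]>60)&((h[...,0]<=8)|(h[...,0]>172))
v,u=np.nonzero(q);k=np.hypot(u-214.8,v-250.5)<7;print(k.sum());
if k.sum(): print(onz(t,[(u[k].mean(),v[k].mean())],.034))
E
```

```text
(array([ -3.5,  -0.2, 105.9]), array([-0.1, -0.2,  0.1]))
6
[[0.426  0.3256 0.034 ]]
```

Request:
apply_moves(deltas="0.1 -2.7 0 40 0 0 0;0.1 -2.7 0 80 0 0 0;0.1 -2.7 0 99 0 0 0;0.1 -2.7 0 106 0 0 0;0.1 -2.7 0 106 0 0 0;0.5 -2.7 0 106 0 0 0;0.5 -2.7 0 106 0 0 0;0.6 -2.7 0 106 0 0 0;0.8 -2.7 0 106 0 0 0;0.8 -2.7 0 106 0 0 0;0.8 -2.7 0 106 0 0 0;0.8 -2.7 0 99 0 0 0;0.8 -2.7 0 60 0 0 0;0.8 -2.7 0 20 0 0 0;0.8 -2.7 0 -10 0 0 0;0.8 -2.7 0 -10 0 0 0;0.8 -2.7 0 -10 0 0 0")

```text
time_s: 30.8
tool_pos: [0.503, -0.0347, 0.1303]
eef_rot: [0.001, 0.515, 0.857, 0.0]
force: [-0.6, 0.3, -0.0]
finger_gap: 0.0113
finger_force: 8.0
```

```bash
python3 -c "
from h import *
print(go(.489,.2078,.13,117.9))"
```

```text
(array([2.206e+02, 1.015e+02, 2.000e-01]), array([0.1, 0.1, 0.1]))
```

Request:
apply_moves(deltas="0.8 44 20 0 0 0 0;0.8 88 40 0 0 0 0;0.8 132 60 0 0 0 0;0.8 176 81 0 0 0 0;0.8 221 101.5 0 0 0 0;0.8 221 101.5 0 0 0 0;0.8 221 101.5 0 0 0 0;0.8 221 101.5 40 0 0 0;0.8 221 101.5 75 0 0 0;0.8 221 101.5 90 0 0 0;0.8 221 101.5 90 0 0 0;0.8 221 101.5 90 0 0 0")

```text
time_s: 32.0
tool_pos: [0.4886, 0.2066, 0.0391]
eef_rot: [-0.001, 0.516, 0.857, -0.001]
force: [-0.8, 0.1, 0.1]
finger_gap: 0.0116
finger_force: 8.0
```

```bash
python3 -c "
from h import *
print(go(.489,.208,.0162,117.9))"
```

```text
(array([ 1. ,  1. , 22.9]), array([-0.1, -0. , -0. ]))
```

Request:
apply_moves(deltas="0.8 1 1 10 0 0 0;0.8 1 1 17 0 0 0;0.8 1 1 21 0 0 0;0.8 1 1 23 0 0 0;0.8 1 1 23 0 0 0;0.6 1 1 23 0 0 0;0.4 1 1 23 0 0 0;0.4 1 1 23 0 0 0;0.4 1 1 23 0 0 0;0.4 1 1 10 0 0 0;0.4 1 1 -30 0 0 0;0.4 1 1 -80 0 0 0;0.4 1 1 -130 0 0 0;0.4 1 1 -180 0 0 0;0.4 -50 -20 -210 0 0 0;0.4 -150 -40 -210 0 0 0;0.4 -200 -40 -210 0 0 0;0.4 -200 -40 -210 0 0 0;0.4 -200 -40 -210 0 0 0;0.4 -200 -40 -210 0 0 0")

```text
time_s: 34.0
tool_pos: [0.5478, 0.0109, 0.2502]
eef_rot: [0.0, 0.516, 0.856, 0.0]
force: [-0.0, 0.4, 0.0]
finger_gap: 0.0258
finger_force: 0.0
```

```bash
python3 - <<'E'
from h import *
np.set_printoptions(precision=4,suppress=True)
t,o=snap("top","t15");s,_=snap("scene","s15");print(o["tool_pos"],o["time_s"])
def c(d,hue,exp,r):
    u0,v0=proj(d,[exp]).ravel();h=cv2.cvtColor(d["pixels"],cv2.COLOR_BGR2HSV);q=(h[...,1]>90)&(h[...,2]>50)&((h[...,0]<=8)|(h[...,0]>172) if hue=="r" else (h[...,0]>95)&(h[...,0]<130))
    v,u=np.nonzero(q);k=np.hypot(u-u0,v-v0)<r
    return (k.sum(),np.array([u0,v0]),np.array([u[k].mean(),v[k].mean()]) if k.sum() else None)
for n,hue,e in(("red vial",'r',(.4255,.325,.033)),("blue vial",'b',(.489,.208,.033)),("tail marker",'r',(.5215-.058,.2714-.031,.024)),("col plug",'r',(.381,.349,.021))):
    for w,d in(("top",t),("scene",s)): print(n,w,c(d,hue,e,8))
    a=[c(d,hue,e,8) for d in(t,s)]
    if a[0][0] and a[1][0]: print("   ",cross(t,[a[0][2]],s,[a[1][2]]),onz(t,[a[0][2]],e[2]))
h=cv2.cvtColor(t["pixels"],cv2.COLOR_BGR2HSV);q=((h[...,0]>=8)&(h[...,0]<=18)&(h[...,1]>150)&(h[...,2]>100)).astype(np.uint8)
n,l,st,cc=cv2.connectedComponentsWithStats(q);print([ (st[i],cc[i]) for i in range(1,n) if st[i][4]>20])
print("tab if open 2.7",proj(t,[(.573+.8225*(.0465+.103*.922),.0765+.569*(.0465+.103*.922),.0305+.103*.387)]))
E
```

```text
[0.5478 0.0109 0.2502] 34.0
red vial top (np.int64(8), array([214.8475, 250.2564]), array([214.875, 250.125]))
red vial scene (np.int64(57), array([293.4237, 287.6025]), array([294.3333, 287.0175]))
    [[0.4251 0.3245 0.0339]] [[0.4258 0.3249 0.033 ]]
blue vial top (np.int64(7), array([268.8232, 220.5718]), array([267., 221.]))
blue vial scene (np.int64(35), array([288.356 , 234.1644]), array([288.8   , 235.0571]))
    [[0.4873 0.2116 0.0341]] [[0.4881 0.212  0.033 ]]
tail marker top (np.int64(16), array([254.1728, 232.643 ]), array([253.1875, 231.5   ]))
tail marker scene (np.int64(33), array([294.2147, 253.5804]), array([293.5152, 254.9394]))
    [[0.4651 0.2422 0.0223]] [[0.466  0.2426 0.024 ]]
col plug top (np.int64(5), array([204.6817, 270.7753]), array([204.2, 269.4]))
col plug scene (np.int64(15), array([315.6467, 313.8047]), array([314.1333, 313.4   ]))
    [[0.3835 0.3498 0.0215]] [[0.384  0.3501 0.021 ]]
[(array([285, 120,  12,  12,  83], dtype=int32), array([289.9759, 125.6988]))]
tab if open 2.7 [[291.7644 125.5128]]
```

```bash
python3 -c "
from plant import env
print(env.close_job())"
```

```text
the job is handed in; nothing more can be done
None
```

Both kits are made up and the job is handed in at about 34 s. My last camera check agreed: lid open, column and red vial on the yellow tray, marker and blue vial on the white, everything released. The hand-in gave no verdict, and I viewed 16 pictures, over the limit of 14.

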